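# Load the blue ink tank into the photo printer

## Task

Fit the blue ink tank into the printer: lower it upright into the open cradle without dropping it, let go, and then swing the hinged clamp down over it until it is fully shut and has pressed the tank home. Leave the yellow tank where it stands.

Things in the scene. Friction and masses are not known exactly. Their poses are not given: they have to be found in the camera images.
- tank_blue: Blue ink tank, a solid rounded block 60 (x) x 30 (y) x 60 (z) mm, about 80 g, standing upright, with small paper labels and black grip lines on its broad sides. Origin: centre of its underside; z up, x along its length. Grip it from above across the 30 mm width (along its y). Either way round fits the cradle.
- tank_yellow: Yellow ink tank of the same shape, size and axes; not to be moved.
- printer: Fixed white photo printer. Origin on the table under the centre of its front cradle's pocket (72 x by 42 y mm; white lips flare to 90 x 60, top 46 mm up); x to its rear, z up. Tank length goes along x. Sprung floor plate 28 mm up carries a tank, sinks up to 10 mm under 2 to 4 N: tank top at 88 mm, pressed home 79. Behind: housing x 52 to 200, y -75 to 75, 68 mm high; hinge posts to 104 mm.
- clamp (a joint): Arm 36 wide, 8 thick; hinge along printer y at x 85, z 90 mm. 0 rad = shut, level over the cradle toward -x; grows as it rises (1.57 upright, stop 2.0); starts just past upright. Orange bar 14 dia x 50 mm at its end, 145 mm from hinge. Pad 85 mm out, 11 mm below arm middle, presses the tank in the last 0.1 rad. Stays where left (0.4 N m friction): push from behind, 6 N at 115 mm shuts it.
Mind the look-alikes: they are no part of the job. Of the things that look like the tank_blue, the largest one is meant.

How it is judged:
By the outcome, as a careful person would: the job done as asked, in the order asked, and still so for the second after the job is handed in, with the robot touching nothing.
It also fails if it takes over 61 s, if anything falls off the work surface, if the arm or the gripper's body presses on something with over 40 N, if the wrist force passes 120 N, or if a joint passes its speed limit or range.

## Robot

A 6-joint arm with a two-finger parallel gripper is mounted at the origin on a cart in front of the work surface, level with it; the furniture and walls round the work are solid. World frame = base frame: x ahead of the robot, y to its left, z up, the work surface at z = 0. Lengths are in m, angles in rad, forces in N, time in s.
With the tool pointing down it reaches from about 0.3 to 0.875 m from the base axis. Payload 6.4 kg.
Tool frame: the origin (TCP) lies at the very end of the fingers, on their centre line; the grasp point (between the pads) lies 19 mm behind it; z points along the fingers, y is the line along which they close (so a half turn about z gives the same grasp; the last joint's range is limited). The gripper opens to 88 mm and grips with 3 to 60 N. Pads are 18 mm wide; open, the fingers measure 123 mm over their backs; the gripper's body (75 mm by 187 mm) begins 45 mm behind the grasp point.
Start: joints at [-1.474, 0.181, 1.607, -0, 1.354, -0.206], TCP at [0.171, -0.549, 0.239] pointing down, gripper open.
Joint ranges: [-2.99, 2.99], [-0.89, 2.07], [0.3, 2.58], [-1.14, 4.28], [0, 2.63], [-3.12, 3.12]. Speed limits (rad/s): [2.57, 2.57, 3.01, 3.14, 3.14, 3.14].

## Interface

Orientations are given as a unit quaternion [w, x, y, z].
In Python, from rig import robot, eyes, workorder, models gives the robot as it stands. The module is installed in compiled form; this text tells all that it offers.
- The arm moves only by the tool arm_command, never from a script. Its argument "rows" is a list of rows, each a list of 5 numbers: the closure, from -1 (fully open) to 1 (shut), then the shift along the tool's x, y, z in cm, then the turn about the tool's z in degrees. A call has 1 to 12 rows; each row is the pose to reach, as a shift and turn from the pose commanded when the call began, along the tool's axes at that moment; what a row does not reach only later rows make up. A row lasts 1/8 s, in which the tool goes at most 62.5 mm and 10.7 degrees, less where a joint would pass 70% of its speed; a pose out of reach is approached as far as the arm can. A call with a gripper value outside its range is refused whole. The fingers move at their own pace and stop on an object; "force" is the grip in N (left out, the last holds). Time passes only in rows, so rows that repeat a pose let the fingers close. It gives the time, the measured TCP pose, the force, the opening and the grip force at its end, in the units of the state.
- robot.observe(): the state, without advancing time (a new reading comes with each control period).
- eyes.camera(name): name is "scene" or "top"; returns a dict with "image" (400x640x3 uint8, red, green, blue), "z_map" (400x640 float32, m along the optical axis (not along the pixel's ray), 0 where there is no reading), "fx", "fy", "cx", "cy" (pixels), "R" (3x3) and "t" (3): a world point X has camera coordinates R X + t. Camera axes: x right, y down, z forward; pixel columns grow to the right and rows downward; lengths in m; the calibration is good to about 2 mm. A picture is of the moment at which its call begins.
- workorder.job_done(): hands the job in; it is judged then, once.
Trained networks look in a picture, given as the dict that the camera call returned (one of the last four; its "shot" number tells which), for a name from the list of things; names that differ only in an ending like _2 or _b are one class to them, and where a whole thing is asked for, a point or a joint stands for the part that bears it (a point fixed in the world has none). Each returns a list of dicts, best first, with "p" (0 to 1); they miss things now and then, are a little off and sometimes report something else, mostly with a low value. They report only what shows in the picture. A call takes as long as a camera call. They do not tell look-alikes from the thing itself.
- models.boxes_of(thing, picture): "location" ([x, y, z] in m, in world coordinates, good to about 4 mm: the middle of the surface that is visible of it).
- models.silhouettes(thing, picture): "region" (400x640 bool, what is visible of it).
The state is a dict: "time_s": time; "joints": joint angles; "joint_velocities": joint speeds; "joint_efforts": joint torques, N m; "tcp_pos": TCP position; "ee_rot": TCP orientation; "force": force on the tool from outside, world axes, zero at the start; "moment": the same for the moment, N m; "gripper_width": opening from 0.0 (shut) to 1.0 (fully open); "grip_force": force on a finger pad.
Only numpy, scipy, OpenCV 4.12 (cv2) and the standard library are available. Lean on these libraries where they do the work, as an engineer would, in place of code of your own. Each camera call takes 0.05 s, during which the arm holds its last target. There are 200 camera calls.

## Working session

There is one attempt and no reset: what is moved stays moved. The work goes in short steps, Python scripts to look and compute and a tool call to move; the robot and the scene stay as the last step left them, time stands still between calls to the robot, and variables do not carry over. Pictures are saved under pics/ and viewed, at most 10 in all, crops included, and the job is handed in when it is done.

Besides the shell and the picture viewer there is one more tool, called after "Call:" by a JSON object that holds its "method" and its "body", one argument or row to a line. arm_command: Moves the arm, as the interface text tells. Its arguments: {"type":"object","properties":{"rows":{"type":"array"},"force":{"type":"number"}},"required":["rows"]}

```bash
mkdir -p pics; cat > h.py <<'E'
import numpy as np, cv2
from rig import robot, eyes, workorder, models
def save(p,n): cv2.imwrite('pics/'+n,p["image"][:,:,::-1])
def cloud(p,m=None):
    z=p["z_map"]; ok=z>0
    if m is not None: ok&=m
    v,u=np.nonzero(ok); d=z[v,u]
    c=np.stack([(u-p["cx"])/p["fx"]*d,(v-p["cy"])/p["fy"]*d,d],1)
    return (c-p["t"])@p["R"],u,v
E
python3 - <<'E'
from h import *
o=robot.observe();print(o["time_s"],o["tcp_pos"],o["ee_rot"])
for n in("top","scene"):
    p=eyes.camera(n);save(p,n+'0.png')
    for t in("tank_blue","tank_yellow","printer","clamp"):
        for d,s in zip(models.boxes_of(t,p),[None]*9):print(n,t,d["p"].__round__(2),np.round(d["location"],3))
        for s in models.silhouettes(t,p):
            X,u,v=cloud(p,s["region"])
            if len(X)<20: continue
            print('  sil',round(s["p"],2),len(X),u.mean().round(),v.mean().round(),'med',np.median(X,0).round(3),'lo',np.percentile(X,2,0).round(3),'hi',np.percentile(X,98,0).round(3))
E
```

```text
0.0 [ 0.17142953 -0.54829319  0.2378279 ] [-8.65951429e-04  9.88561137e-01  1.50818190e-01  4.32708803e-05]
top tank_blue 0.95 [0.452 0.281 0.061]
top tank_blue 0.79 [0.531 0.329 0.043]
top tank_blue 0.65 [0.532 0.232 0.045]
  sil 0.97 533 231.0 227.0 med [0.455 0.277 0.059] lo [0.426 0.265 0.005] hi [0.485 0.297 0.062]
  sil 0.82 287 212.0 191.0 med [0.533 0.327 0.045] lo [0.514 0.308 0.008] hi [0.556 0.348 0.049]
  sil 0.8 273 257.0 192.0 med [0.533 0.227 0.045] lo [0.513 0.21  0.01 ] hi [0.553 0.247 0.049]
top tank_yellow 0.8 [0.493 0.128 0.059]
  sil 0.92 405 303.0 212.0 med [0.493 0.126 0.059] lo [0.464 0.111 0.033] hi [0.521 0.142 0.063]
top printer 0.78 [ 0.573 -0.113  0.066]
  sil 0.71 6852 416.0 176.0 med [ 0.577 -0.113  0.067] lo [ 0.44  -0.184  0.006] hi [ 0.682 -0.039  0.238]
top clamp 0.64 [ 0.589 -0.117  0.193]
  sil 0.91 730 431.0 158.0 med [ 0.589 -0.117  0.189] lo [ 0.568 -0.142  0.07 ] hi [ 0.609 -0.095  0.24 ]
scene tank_blue 0.77 [0.531 0.238 0.036]
scene tank_blue 0.7 [0.453 0.299 0.044]
scene tank_blue 0.58 [0.53  0.34  0.038]
  sil 0.96 721 298.0 274.0 med [0.532 0.239 0.035] lo [0.511 0.213 0.002] hi [0.559 0.252 0.048]
  sil 0.92 1373 338.0 302.0 med [0.453 0.297 0.045] lo [0.425 0.273 0.002] hi [0.482 0.301 0.062]
scene tank_yellow 0.69 [0.493 0.139 0.044]
  sil 0.89 1077 332.0 238.0 med [0.492 0.141 0.043] lo [0.463 0.114 0.002] hi [0.521 0.146 0.062]
  sil 0.49 5715 316.0 162.0 med [ 0.578 -0.097  0.053] lo [ 0.44  -0.185  0.001] hi [ 0.677 -0.031  0.211]
scene printer 0.8 [ 0.579 -0.097  0.057]
scene printer 0.52 [0.491 0.138 0.04 ]
  sil 0.78 5621 315.0 162.0 med [ 0.579 -0.096  0.055] lo [ 0.441 -0.174  0.004] hi [ 0.678 -0.031  0.214]
scene clamp 0.85 [ 0.587 -0.105  0.183]
  sil 0.71 437 312.0 107.0 med [ 0.585 -0.105  0.18 ] lo [ 0.57  -1.844 -0.465] hi [ 0.947 -0.093  0.239]
```

View pics/top0.png

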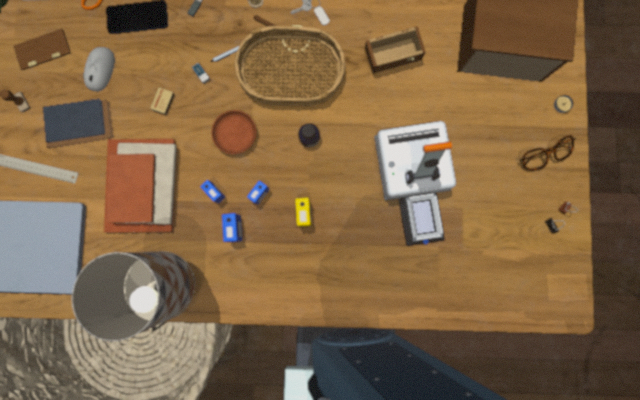

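View pics/scene0.png

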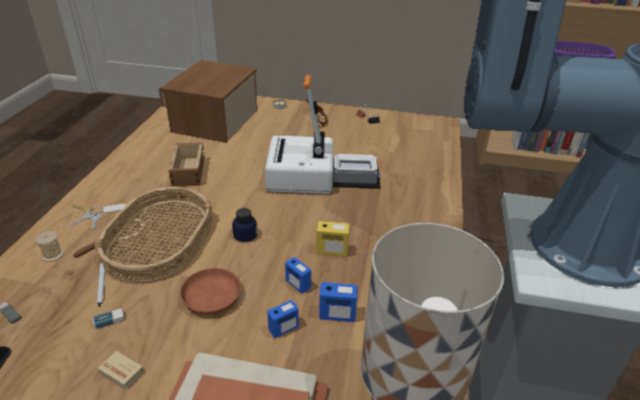

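The blue target is the larger tank at top pixel (231,227), with small look-alikes at (212,191) and (257,192). Yellow is at (303,212). The printer is at (416,160) with its cradle toward the robot at (423,218) and the clamp upright. Next I fit the yaws.

```bash
python3 - <<'E'
from h import *
p=eyes.camera("top")
def rect(X,l):
    r=cv2.minAreaRect((X[:,:2]*1000).astype(np.float32));print(l,len(X),np.round(r[0],1),np.round(r[1],1),round(r[2],1))
for s in models.silhouettes("tank_blue",p)[:1]:
    X,u,v=cloud(p,s["region"]);rect(X[(X[:,2]>.055)],"blue top")
X,u,v=cloud(p)
im=p["image"][v,u].astype(int)
b=(abs(X[:,0]-.57)<.16)&(abs(X[:,1]+.11)<.11)
h=b&(X[:,2]>.062)&(X[:,2]<.074)&(im.min(1)>120);rect(X[h],"housing")
c=b&(X[:,0]<.525)
print(np.histogram(X[c,2],bins=np.arange(-.01,.1,.005)))
l=c&(X[:,2]>.040)&(X[:,2]<.052)&(X[:,0]<.53);rect(X[l],"lips")
f=c&(X[:,2]>.02)&(X[:,2]<.034);rect(X[f],"floor");print(np.median(X[f],0))
s=p2=eyes.camera("scene");X2,u2,v2=cloud(p2)
b=(abs(X2[:,0]-.57)<.16)&(abs(X2[:,1]+.11)<.11)
m=b&(X2[:,2]>.041)&(X2[:,2]<.051)&(X2[:,0]<.522);rect(X2[m],"lips scene")
m=b&(X2[:,2]>.063)&(X2[:,2]<.073);rect(X2[m],"housing scene")
for P,Y,n in((p,X,"top"),(p2,X2,"scene")):
    i=P["image"].astype(int)[v if n=="top" else v2,u if n=="top" else u2]
    o=(i[:,0]>170)&(i[:,1]<140)&(i[:,2]<80)&(Y[:,2]>.15)&(Y[:,0]>.4);print("bar",Y[o].min(0).round(3),Y[o].max(0).round(3))
# obstacles
m=(X[:,2]>.09)&(abs(X[:,1]-.28)<.2)&(X[:,0]>.2)&(X[:,0]<.7);print("tall",X[m].min(0),X[m].max(0)) if m.any() else print("none")
i=p["image"][195:255,385:465,::-1];i2=p2["image"][60:210,240:400,::-1]
cv2.imwrite('pics/c1.png',np.hstack([cv2.resize(i,(560,420),interpolation=2)]))
E
```

```text
blue top 0 [0. 0.] [0. 0.] 0.0
housing 3356 [ 613.5 -114.7] [145.9 147.8] 9.7
(array([   9, 1730, 1617,  329,   76,   22,   70,  480,  143,  190,  239,
         82,    0,    0,    0,    0,    0,    0,    0,    0,    0]), array([-0.01 , -0.005,  0.   ,  0.005,  0.01 ,  0.015,  0.02 ,  0.025,
        0.03 ,  0.035,  0.04 ,  0.045,  0.05 ,  0.055,  0.06 ,  0.065,
        0.07 ,  0.075,  0.08 ,  0.085,  0.09 ,  0.095]))
lips 321 [ 486.2 -137.8] [87.  65.3] 9.6
floor 666 [ 484.5 -133.4] [87.9 58.1] 9.6
[ 0.48861753 -0.13583626  0.02801198]
lips scene 182 [ 482.8 -135.9] [82.8 70. ] 5.8
housing scene 1886 [ 613.  -112.6] [144.1 155. ] 10.6
bar [ 0.592 -0.142  0.234] [ 0.607 -0.094  0.243]
bar [ 0.593 -0.137  0.236] [ 0.607 -0.092  0.241]
tall [0.22928999 0.08000247 0.09006825] [0.40124376 0.4799945  0.44420394]
```

View pics/c1.png

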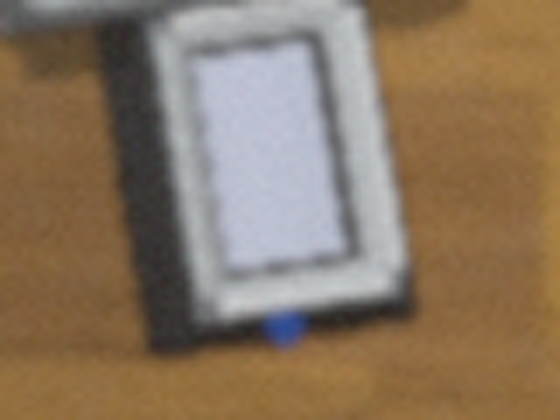

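```bash
python3 - <<'E'
from h import *
p=eyes.camera("top");p2=eyes.camera("scene")
for P,n in((p,"top"),(p2,"scene")):
    X,u,v=cloud(P);i=P["image"][v,u].astype(int)
    near=(abs(X[:,0]-.455)<.05)&(abs(X[:,1]-.283)<.035)
    m=near&(X[:,2]>.052)&(X[:,2]<.07)
    print(n,"z",np.median(X[m,2]));r=cv2.minAreaRect((X[m,:2]*1000).astype(np.float32));print(r)
    m2=near&(X[:,2]>.02)&(X[:,2]<.07);print(cv2.minAreaRect((X[m2,:2]*1000).astype(np.float32)))
    t=(X[:,2]>.08)&(X[:,1]>.2)&(X[:,1]<.7)&(X[:,0]>.1)&(X[:,0]<.6)
    for z0 in(.08,.12,.16,.2,.25): 
        k=t&(X[:,2]>z0)&(X[:,2]<z0+.05)
        if k.any(): print("bucket",z0,k.sum(),np.percentile(X[k],1,0).round(3),np.percentile(X[k],99,0).round(3))
E
```

```text
top z 0.05922178028958656
((455.3410339355469, 282.5560607910156), (59.79925537109375, 30.317228317260742), 6.612121105194092)
((455.2782287597656, 282.18817138671875), (59.85893249511719, 30.848966598510742), 5.670958518981934)
bucket 0.08 2141 [0.261 0.346 0.081] [0.399 0.489 0.129]
bucket 0.12 1644 [0.26  0.346 0.121] [0.399 0.489 0.17 ]
bucket 0.16 2494 [0.26  0.346 0.161] [0.398 0.489 0.209]
bucket 0.2 2244 [0.26  0.346 0.2  ] [0.399 0.489 0.25 ]
bucket 0.25 1059 [0.259 0.346 0.25 ] [0.401 0.489 0.267]
scene z 0.0598034504988101
((454.37030029296875, 284.71734619140625), (59.86007308959961, 33.91328430175781), 2.876725196838379)
((454.2528076171875, 284.4128112792969), (60.14665985107422, 33.93316650390625), 3.6016640663146973)
bucket 0.08 1773 [0.264 0.348 0.082] [0.399 0.49  0.13 ]
bucket 0.12 4237 [0.267 0.347 0.121] [0.398 0.49  0.17 ]
bucket 0.16 6536 [0.264 0.347 0.161] [0.397 0.49  0.209]
bucket 0.2 7606 [0.26  0.347 0.201] [0.397 0.49  0.25 ]
bucket 0.25 3208 [0.259 0.348 0.25 ] [0.399 0.49  0.268]
```

Call:
{"method": "arm_command", "body": {
  "rows": [
    [-1,6,-8,-1,2],
    [-1,12,-16,-2,4],
    [-1,17,-24,-2,6],
    [-1,23,-31,-2,8],
    [-1,28,-39,-2,10],
    [-1,34,-47,-2,12],
    [-1,39,-54,-2,12.4],
    [-1,45,-62,-2,12.4],
    [-1,51.9,-70.9,-1,12.4],
    [-1,51.9,-70.9,0,12.4],
    [-1,51.9,-70.9,0,12.4],
    [-1,51.9,-70.9,0,12.4]
  ],
  "force": 25
}}

```text
time_s: 2.65
tcp_pos: [0.4133, 0.1625, 0.2462]
ee_rot: [0.0, 0.999, 0.044, 0.001]
force: [1.6, -0.6, 0.3]
gripper_width: 0.999
grip_force: 0.0
```

Call:
{"method": "arm_command", "body": {
  "rows": [
    [-1,2.6,-5.8,0,0],
    [-1,5.2,-11.7,0,0],
    [-1,5.2,-11.7,0,0],
    [-1,5.2,-11.7,0,0],
    [-1,5.2,-11.7,0,0]
  ]
}}

```text
time_s: 3.28
tcp_pos: [0.4543, 0.28, 0.246]
ee_rot: [0.0, 0.999, 0.043, 0.0]
force: [-0.2, -0.7, 0.3]
gripper_width: 1.0
grip_force: 0.0
```

```bash
python3 - <<'E'
from h import *
p=eyes.camera("scene");X,u,v=cloud(p)
i=p["image"][170:370,220:480,::-1];cv2.imwrite('pics/s1.png',cv2.resize(i,(780,600),interpolation=2))
print(robot.observe()["tcp_pos"])
E
```

```text
[0.45444474 0.27999665 0.24616053]
```

View pics/s1.png

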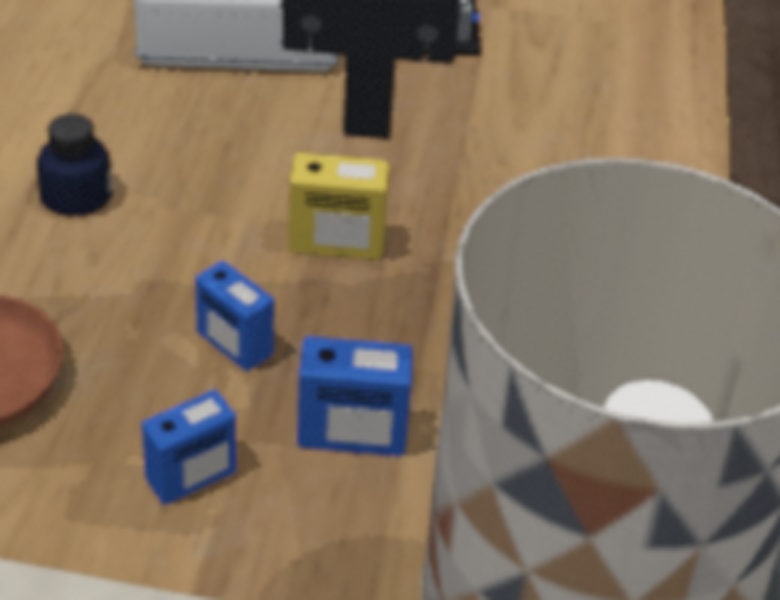

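The gripper hangs above the large blue tank (crop 355,395). The fingers are visible at (370,95), and there is clearance to the bucket. I'll descend now.

Call:
{"method": "arm_command", "body": {
  "rows": [
    [-1,0.1,-0.35,5,0],
    [-1,0.1,-0.35,10,0],
    [-1,0.1,-0.35,14,0],
    [-1,0.1,-0.35,17,0],
    [-1,0.1,-0.35,19,0],
    [-1,0.1,-0.35,20.5,0],
    [-1,0.1,-0.35,21.4,0],
    [-1,0.1,-0.35,21.4,0],
    [-1,0.1,-0.35,21.4,0]
  ]
}}

```text
time_s: 4.45
tcp_pos: [0.4558, 0.2849, 0.0326]
ee_rot: [-0.0, 0.999, 0.043, 0.001]
force: [0.6, 0.7, 0.1]
gripper_width: 1.004
grip_force: 0.0
```

Call:
{"method": "arm_command", "body": {
  "rows": [
    [0,0,0,0,0],
    [0.5,0,0,0,0],
    [1,0,0,0,0],
    [1,0,0,0,0],
    [1,0,0,0,0],
    [1,0,0,0,0],
    [1,0,0,0,0],
    [1,0,0,0,0]
  ],
  "force": 20
}}

```text
time_s: 5.45
tcp_pos: [0.4552, 0.2847, 0.0318]
ee_rot: [0.0, 0.999, 0.043, -0.0]
force: [0.9, -1.4, 0.1]
gripper_width: 0.335
grip_force: 20.0
```

Call:
{"method": "arm_command", "body": {
  "rows": [
    [1,0,0,-2,0],
    [1,0,0,-6,0],
    [1,0,0,-11,0],
    [1,0,2,-15,0],
    [1,0,6,-17,0],
    [1,0,11,-17,-1],
    [1,0,16,-17,-2],
    [1,-0.1,21,-17,-3],
    [1,-0.2,26,-17,-4],
    [1,-0.2,31,-17,-4.8],
    [1,-0.2,36,-17,-4.8],
    [1,-0.25,40,-17,-4.8]
  ]
}}

```text
time_s: 6.95
tcp_pos: [0.487, -0.1159, 0.2018]
ee_rot: [0.0, 0.996, 0.084, 0.0]
force: [0.6, 0.0, 0.6]
gripper_width: 0.345
grip_force: 20.0
```

Call:
{"method": "arm_command", "body": {
  "rows": [
    [1,0,1.5,0,0],
    [1,0,2.2,0,0],
    [1,0,2.2,0,0],
    [1,0,2.2,0,0]
  ]
}}

```text
time_s: 7.45
tcp_pos: [0.4909, -0.1344, 0.2017]
ee_rot: [-0.0, 0.996, 0.086, -0.0]
force: [-0.1, 0.4, -1.1]
gripper_width: 0.337
grip_force: 20.0
```

```bash
python3 - <<'E'
from h import *
o=robot.observe();print(o["tcp_pos"],o["ee_rot"],o["gripper_width"],o["grip_force"])
p=eyes.camera("scene");q=eyes.camera("top")
for P,n in((p,"scene"),(q,"top")):
    for s in models.silhouettes("tank_blue",P):
        X,u,v=cloud(P,s["region"]);m=(X[:,1]<0)&(X[:,2]>.08)
        if m.sum()>20:print(n,np.percentile(X[m],3,0).round(4),np.percentile(X[m],97,0).round(4),cv2.minAreaRect((X[m,:2]*1000).astype(np.float32)))
i=p["image"][50:210,230:430,::-1];cv2.imwrite('pics/s2.png',cv2.resize(i,(750,600),interpolation=2))
E
```

```text
[ 0.49087097 -0.13442896  0.20174057] [-2.41936871e-04  9.96321130e-01  8.56979296e-02 -1.13497364e-04] 0.336763204872653 19.99977415893227
scene [ 0.4599 -0.1299  0.1729] [ 0.5161 -0.1143  0.2304] ((483.2251892089844, -93.35476684570312), (60.0327033996582, 87.606689453125), 8.974105834960938)
```

View pics/s2.png

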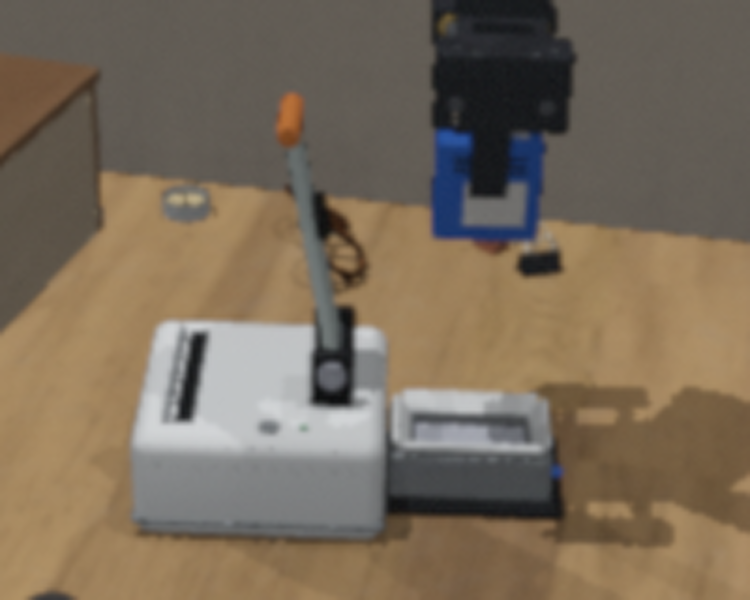

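The tank is held upright at crop (488,185), above the open cradle at (470,425). The clamp is upright. I'll lower it.

Call:
{"method": "arm_command", "body": {
  "rows": [
    [1,-0.2,0.05,4,0],
    [1,-0.2,0.05,8,0],
    [1,-0.2,0.05,10,0],
    [1,-0.2,0.05,11,0],
    [1,-0.2,0.05,12,0],
    [1,-0.2,0.05,13,0],
    [1,-0.2,0.05,13.6,0],
    [1,-0.2,0.05,13.9,0],
    [1,-0.2,0.05,14.0,0],
    [1,-0.2,0.05,14.0,0]
  ]
}}

```text
time_s: 8.9
tcp_pos: [0.4892, -0.1366, 0.062]
ee_rot: [0.0, 0.996, 0.085, 0.0]
force: [-0.2, -1.1, -0.4]
gripper_width: 0.339
grip_force: 20.0
```

Call:
{"method": "arm_command", "body": {
  "rows": [
    [1,0,0,0.1,0],
    [1,0,0,0.2,0],
    [1,0,0,0.3,0],
    [1,0,0,0.3,0]
  ]
}}

```text
time_s: 9.4
tcp_pos: [0.4892, -0.1366, 0.059]
ee_rot: [0.0, 0.996, 0.085, 0.0]
force: [-0.1, 0.0, 1.7]
gripper_width: 0.336
grip_force: 20.0
```

```bash
python3 - <<'E'
from h import *
o=robot.observe();print(o["tcp_pos"],o["force"])
p=eyes.camera("scene")
i=p["image"][50:210,230:430,::-1];cv2.imwrite('pics/s3.png',cv2.resize(i,(750,600),interpolation=2))
for s in models.silhouettes("tank_blue",p):
    X,u,v=cloud(p,s["region"]);m=(X[:,1]<0)&(X[:,2]>.03)
    if m.sum()>20:print(np.percentile(X[m],3,0).round(4),np.percentile(X[m],97,0).round(4))
E
```

```text
[ 0.48917103 -0.13656858  0.05896761] [-0.05079764  0.04265392  1.73971062]
[ 0.4589 -0.1293  0.0373] [ 0.513  -0.1162  0.0804]
[ 0.456  -0.1672  0.0323] [ 0.6735 -0.0323  0.1881]
```

View pics/s3.png

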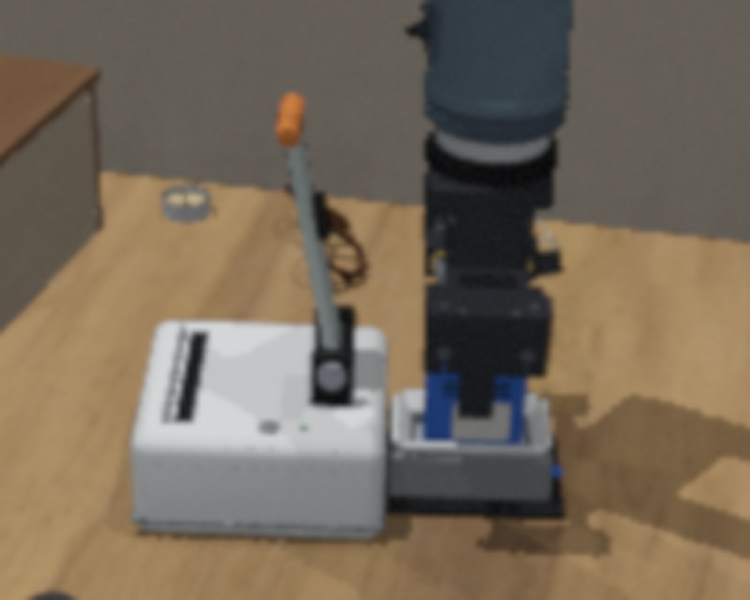

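The tank sits upright in the cradle between the lips (crop 475,410). A 1.7 N contact force shows it rests on the floor. I'll release and lift.

Call:
{"method": "arm_command", "body": {
  "rows": [
    [0.2,0,0,0,0],
    [-0.2,0,0,0,0],
    [-0.4,0,0,0,0],
    [-0.4,0,0,0,0],
    [-0.4,0,0,0,0],
    [-0.4,0,0,-2,0],
    [-0.4,0,0,-6,0],
    [-0.4,0,0,-11,0],
    [0.5,0,0,-16,0],
    [1,0,0,-21,0],
    [1,0,0,-22,0],
    [1,0,0,-22,0]
  ]
}}

```text
time_s: 11.0
tcp_pos: [0.4891, -0.1365, 0.2789]
ee_rot: [0.0, 0.996, 0.085, 0.0]
force: [-0.2, 0.3, -0.2]
gripper_width: 0.271
grip_force: 0.0
```

Call:
{"method": "arm_command", "body": {
  "rows": [
    [1,3,0,0,0],
    [1,8,0,0,0],
    [1,13,0,0,0],
    [1,15.5,0,0,0],
    [1,15.5,0,0,0],
    [1,15.5,0,0,0]
  ]
}}

```text
time_s: 11.75
tcp_pos: [0.6404, -0.1101, 0.2769]
ee_rot: [-0.001, 0.996, 0.085, -0.002]
force: [0.5, 0.7, 0.8]
gripper_width: 0.003
grip_force: 0.0
```

```bash
python3 - <<'E'
from h import *
o=robot.observe();print(o["tcp_pos"],o["force"],o["gripper_width"],2*np.degrees(np.arctan2(o["ee_rot"][2],o["ee_rot"][1])))
p=eyes.camera("scene")
i=p["image"][30:230,210:460,::-1];cv2.imwrite('pics/s4.png',cv2.resize(i,(750,600),interpolation=2))
for s in models.silhouettes("tank_blue",p):
    X,u,v=cloud(p,s["region"]);m=(X[:,1]<0)&(X[:,2]>.03)
    if m.sum()>20:print(np.percentile(X[m],3,0).round(4),np.percentile(X[m],97,0).round(4))
a=np.radians(9.7);d=o["tcp_pos"][:2]-np.array([.4887,-.1355]);print("printer",d@[np.cos(a),np.sin(a)],d@[-np.sin(a),np.cos(a)])
E
```

```text
[ 0.64043446 -0.11014231  0.27687253] [0.53400473 0.67621023 0.83122787] 0.002830228391234535 9.744564556907132
[ 0.4599 -0.1471  0.0385] [ 0.5142 -0.1175  0.0893]
printer 0.15383768184715363 -0.000570479128219052
```

View pics/s4.png

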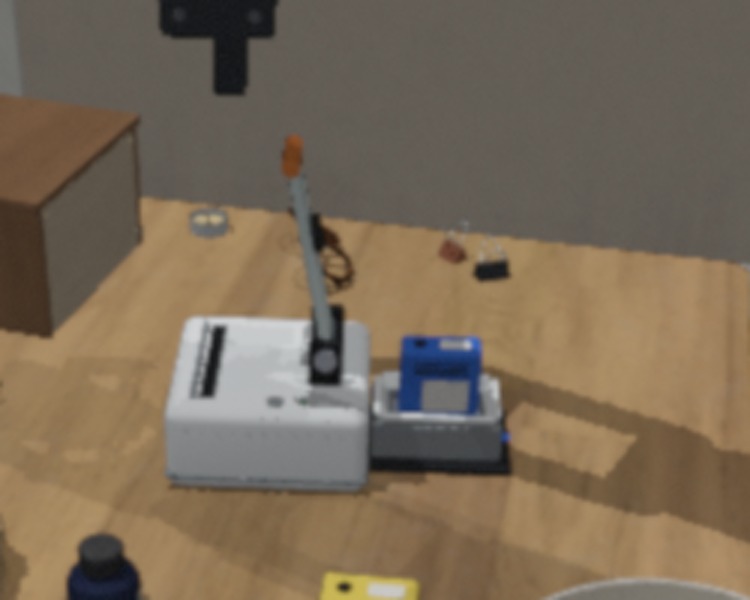

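The tank stands free in the cradle (crop 440,375). The gripper is closed and behind the clamp bar, with the bar at (292,155) and the fingers at (230,70). Next I push the clamp.

Call:
{"method": "arm_command", "body": {
  "rows": [
    [1,0,0,4,0],
    [1,0,0,7,0],
    [1,-1.5,0,7,0],
    [1,-3,0,6.8,0],
    [1,-4.3,0,6.5,0],
    [1,-5.5,0,6.3,0],
    [1,-6.6,0,6.3,0],
    [1,-7.7,0,6.3,0],
    [1,-9,0,6.6,0],
    [1,-10.2,0,6.9,0],
    [1,-11.3,0,7.4,0],
    [1,-12.4,0,8,0]
  ]
}}

```text
time_s: 13.35
tcp_pos: [0.5189, -0.1316, 0.1988]
ee_rot: [0.0, 0.996, 0.085, 0.0]
force: [1.7, -1.0, 2.2]
gripper_width: 0.004
grip_force: 1.5
```

```bash
python3 - <<'E'
from h import *
o=robot.observe();print(o["tcp_pos"],o["force"])
p=eyes.camera("scene")
i=p["image"][30:230,210:460,::-1];cv2.imwrite('pics/s5.png',cv2.resize(i,(750,600),interpolation=2))
a=np.radians(9.7);d=o["tcp_pos"][:2]-np.array([.4887,-.1355]);print("printer",d@[np.cos(a),np.sin(a)],d@[-np.sin(a),np.cos(a)])
E
```

```text
[ 0.51891278 -0.13159754  0.19881227] [ 1.66600313 -1.03113233  2.18596943]
printer 0.03043836737968493 -0.0012438615011851667
```

View pics/s5.png

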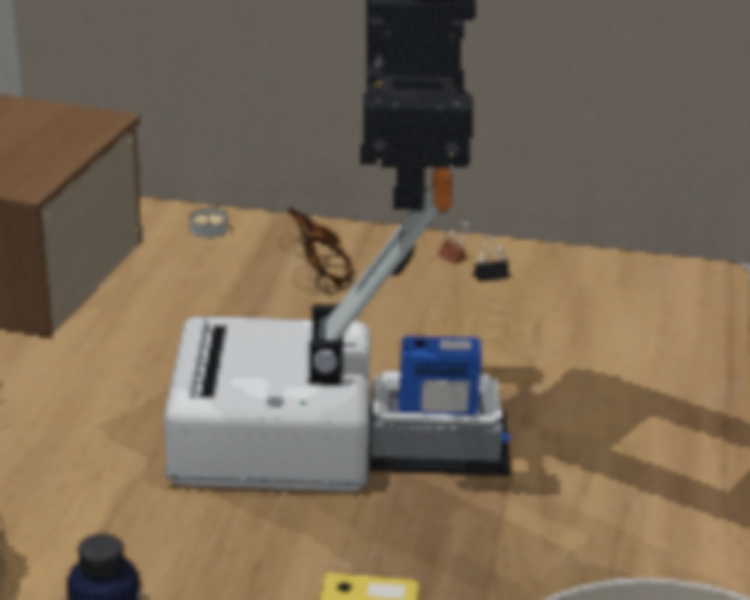

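The tip pushes the clamp arm just below the orange bar (crop 440,190), now at about 1.0 rad. I'll continue along the arc.

Call:
{"method": "arm_command", "body": {
  "rows": [
    [1,-1.1,0,0.8,0],
    [1,-2.1,0,1.7,0],
    [1,-2.9,0,2.6,0],
    [1,-3.7,0,3.5,0],
    [1,-4.4,0,4.5,0],
    [1,-5,0,5.7,0],
    [1,-5.5,0,6.8,0],
    [1,-5.8,0,8,0],
    [1,-6,0,9.2,0],
    [1,-6.1,0,9.8,0],
    [1,-6.1,0,10.1,0],
    [1,-6.1,0,10.1,0]
  ]
}}

```text
time_s: 14.9
tcp_pos: [0.4592, -0.1413, 0.0974]
ee_rot: [-0.0, 0.996, 0.085, -0.0]
force: [-1.4, -0.1, -1.0]
gripper_width: 0.007
grip_force: 0.0
```

Call:
{"method": "arm_command", "body": {
  "rows": [
    [1,0,0,0.2,0],
    [1,0,0,0.4,0],
    [1,0,0,0.5,0],
    [1,0,0,0.6,0],
    [1,0,0,0.6,0]
  ]
}}

```text
time_s: 15.52
tcp_pos: [0.4595, -0.1415, 0.0941]
ee_rot: [-0.0, 0.996, 0.085, -0.0]
force: [-10.7, 6.3, 27.6]
gripper_width: 0.004
grip_force: 13.6
```

Call:
{"method": "arm_command", "body": {
  "rows": [
    [1,0,0,-0.3,0],
    [1,0,0,-1.5,0],
    [1,0,0,-5,0],
    [1,-2,0,-10,0],
    [1,-6,0,-14,0],
    [1,-10,0,-16,0],
    [1,-10,0,-16,0],
    [1,-10,0,-16,0]
  ]
}}

```text
time_s: 16.52
tcp_pos: [0.3612, -0.1585, 0.2518]
ee_rot: [0.0, 0.996, 0.085, 0.0]
force: [-0.5, 0.7, -0.7]
gripper_width: 0.007
grip_force: 0.0
```

```bash
python3 - <<'E'
from h import *
o=robot.observe();print(o["time_s"],o["tcp_pos"],o["force"])
p=eyes.camera("scene")
i=p["image"][90:210,250:400,::-1];cv2.imwrite('pics/s6.png',cv2.resize(i,(750,600),interpolation=2))
for t in("tank_blue","clamp","tank_yellow"):
  for s in models.silhouettes(t,p):
    X,u,v=cloud(p,s["region"])
    if len(X)>20:print(t,round(s["p"],2),np.percentile(X,3,0).round(4),np.percentile(X,97,0).round(4))
X,u,v=cloud(p);im=p["image"][v,u].astype(int)
m=(im[:,0]>150)&(im[:,1]<150)&(im[:,2]<80)&(abs(X[:,0]-.43)<.05)&(abs(X[:,1]+.14)<.06)&(X[:,2]>.07);print("bar",m.sum(),X[m].min(0),X[m].max(0))
E
```

```text
16.525 [ 0.36124388 -0.15853949  0.2518156 ] [-0.47605381  0.72631207 -0.73712905]
tank_blue 0.84 [ 0.4582 -0.1535  0.0356] [ 0.5174 -0.1167  0.0797]
tank_blue 0.71 [0.5117 0.2216 0.0051] [0.5554 0.2511 0.0478]
tank_blue 0.64 [0.5126 0.318  0.0056] [0.5535 0.3542 0.0479]
clamp 0.73 [ 0.4262 -0.1588  0.0836] [ 0.5748 -0.1102  0.0969]
tank_yellow 0.87 [0.4635 0.1178 0.0026] [0.5194 0.1454 0.0616]
bar 51 [ 0.42319964 -0.17081356  0.09140767] [ 0.43828326 -0.12148136  0.09951604]
```

View pics/s6.png

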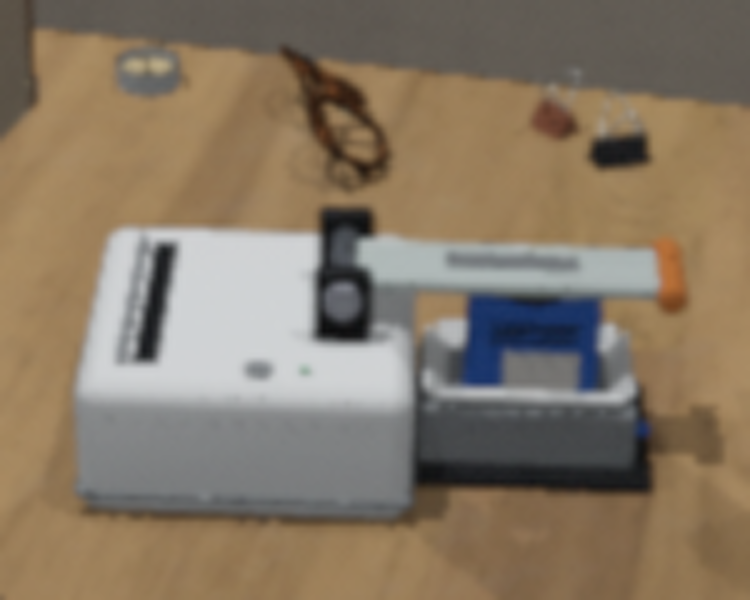

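The clamp is level and shut over the tank, with the bar at crop (670,275). The tank top is at about 79 mm, so it is pressed home, and the yellow tank has not moved. I'm handing in the job.

```bash
python3 -c "
from h import *
print(workorder.job_done())"
```

```text
the job is handed in; nothing more can be done
None
```

The blue tank is in the cradle with the clamp shut and the tank pressed home (top measured at about 79 mm). The yellow tank was not moved, the arm is clear, and the job was handed in at about 16.6 s; the verdict was not shown.

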